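# Unlock the burn-in fixture and pull the orange cassette

## Robot

A 6-joint arm with a two-finger parallel gripper is mounted at the origin on the work surface. World frame = base frame: x ahead of the robot, y to its left, z up, the work surface at z = 0. Lengths are in mm, angles in degrees, forces in N, time in s.
With the tool pointing down it reaches from about 400 to 925 mm from the base axis. Payload 3.4 kg.
Tool frame: the origin (TCP) lies midway between the tips of the shut fingers; the grasp point (between the pads) lies 19 mm behind it; z points along the fingers, y is the direction in which the jaws open and shut (so a half turn about z gives the same grasp; the last joint's range is limited). The gripper opens to 85 mm and grips with 20 to 120 N. Pads are 22 mm wide; open, the fingers measure 114 mm over their backs; the gripper's body (76 mm by 85 mm) begins 54 mm behind the grasp point. The pads swing forward as they close: fully open they stand 13 mm farther back than shut.
Start: joints at [-4.211, 17.578, 86.31, -0, 76.112, -4.211], TCP at [575.005, -0.025, 231.305] pointing down, gripper open.
Joint ranges: [-179.03, 179.03], [-60, 130.46], [8.19, 133.38], [-81.62, 261.62], [5.75, 156.47], [-153.77, 153.77]. Speed limits (degrees/s): [147.25, 147.25, 180, 180, 180, 180].

## Interface

Orientations are given as a 3x3 rotation matrix whose columns are the frame's x, y, z axes.
In Python, from station import sensors, vision, job, look_for, mark_of gives the robot as it stands.
- The arm moves only by the tool step_arm, never from a script. Its argument "moves" is a list that holds one entry, the list of rows, each a list of 7 numbers: the turn, a rotation vector about the tool's x, y, z scaled (see below), then the shift along the tool's x, y, z scaled (see below), then the opening, from 0 (shut) to 1 (fully open). A call has 1 to 8 rows; each row is the pose to reach, as a shift and turn from the pose commanded when the call began, along the tool's axes at that moment; what a row does not reach only later rows make up. The controller multiplies each number of a shift by 0.3 m and each number of a turn by 45 degrees. A row lasts 1/10 s, in which the tool goes at most 50 mm and 8.59 degrees, less where a joint would pass 70% of its speed; a pose out of reach is approached as far as the arm can. A call with a number of a shift or a turn outside -1 to 1 is refused whole. A call with a gripper value outside its range is refused whole. The fingers move at their own pace and stop on an object; "newtons" is the grip in N (left out, the last holds). Time passes only in rows, so rows that repeat a pose let the fingers close. It gives the time, the measured TCP pose, the force and the opening at its end, in the units of the state.
- sensors.get_state(): the state, without advancing time (a new reading comes with each control period).
- vision.grab_frame(name): name is "scene" or "side" or "wrist"; returns (picture, depth): 384x512x3 uint8, red, green, blue; 384x512 float32, mm along the optical axis (not along the pixel's ray), 0 where there is no reading.
- vision.camera_info(name): a dict with "camera_matrix" (3x3 intrinsics, pixels), "world_from_camera" (4x4, takes a point from camera to world coordinates); the wrist camera has in their place "tool_from_camera" (4x4, takes a point from camera to tool coordinates, whose origin is the TCP and whose axes are the flange's). Camera axes: x right, y down, z forward; pixel columns grow to the right and rows downward; lengths in mm; the calibration is good to about 2 mm. A picture is of the moment at which its call begins: read the wrist's pose just before it. camera_info takes no time and is no camera call.
- job.close_job(): hands the job in, once; it reports no verdict.
Trained networks look in the newest picture that a camera, given by its name, has taken for a name from the list of things; names that differ only in an ending like _2 or _b are one class to them, and where a whole thing is asked for, a point or a joint stands for the part that bears it (a point fixed in the world has none). Each returns a list of dicts, best first, with "score" (0 to 1); they miss things now and then, are a little off and sometimes report something else, mostly with a low value. They report only what shows in the picture. A call takes as long as a camera call. They do not tell look-alikes from the thing itself.
- look_for(camera, name): "at" ([x, y, z] in mm, in world coordinates, good to about 4 mm: the middle of the surface that is visible of it).
- mark_of(camera, name): "at" ([x, y, z] in mm, in world coordinates, good to about 4 mm: a listed point, or the origin of a listed thing).
The state is a dict: "time": time; "joint_positions": joint angles; "joint_vel": joint speeds; "effort": joint torques, N m; "ee_pos": TCP position; "tcp_rot": TCP orientation; "contact_force": force on the tool from outside, world axes, zero at the start; "wrist_torque": the same for the moment, N m; "gripper_width": finger opening in mm.
Only numpy, scipy, OpenCV 4.12 (cv2) and the standard library are available. Lean on these libraries where they do the work, as an engineer would, in place of code of your own. Each camera call takes 0.05 s, during which the arm holds its last target. There are 200 camera calls.

## Task

On the bench fixture, wind the red-handled crank anticlockwise (seen from above), nearly two turns, until it stops and the yellow keeper bar is drawn fully back off the cassettes. Then pinch the two white side catches of the orange cassette together, lift it straight up out of its bay and finish while still holding it there by its squeezed catches, upright and still, its foot about 8 cm above the fixture's deck. Leave the blue cassette seated and the other things on the bench where they are.

Things in the scene. Friction and masses are not known exactly. Their poses are not given: they have to be found in the camera images.
- fixture: Fixed bench fixture, 160 (x) x 400 (y) x 45 mm high, grey base with an aluminium deck (top face 45 mm above its origin). Origin: centre of its underside, on the bench; x points away from the robot at yaw 0, z up. Its yaw varies by up to 0.25 rad. Two rectangular bays 63 (x) x 55 (y) mm through the 10 mm thick deck at (0, 10) and (0, 120) mm; a blue gearbox, 70 x 70 mm, top at 62 mm, at (0, -155) mm carries the crank. A status lamp on the front face marks each bay
- orange: The orange cassette, loose, 0.2 to 0.35 kg, 60 (x) x 52 (y) x 80 mm high, standing in one of the two bays (it and the blue one swap), its axes parallel to the fixture's. Origin: centre of its foot, which stands 15 mm above the bench while seated (top 95 mm above the bench). Seated play in the bay about 1.5 mm. A barb at the foot of each side catch hooks under the deck until that catch is pressed in at least about 4.5 mm of its 5 mm
- orange_grip (a point): Point midway between the orange cassette's two white catch pads, 59 mm above its foot (74 mm above the bench when seated). The pads are on its +y and -y sides, each 26 mm long (x) and 26 mm high (46 to 72 mm above the foot); 59 mm apart over their outer faces at rest, 49 mm when both are fully pressed
- orange_left (a joint): Catch on the orange cassette's +y side: 0 at rest to 0.005 m pressed fully in. Spring: 3 N to start moving, 6 N when fully in; it springs back out when let go
- orange_right (a joint): The same on its -y side
- blue: The blue cassette, same build as the orange one, in the other bay; to be left seated. Origin: centre of its foot
- crank (a joint): Crank angle, rad: grows anticlockwise seen from above. Starts between 0 and 2.5, end stop at 13.0. It drives the keeper bar 15 mm a turn. Stays where it is left; takes about 2 N at the handle. At angle q the handle lies at the angle q from the fixture's x axis
- crank_hinge (a point): Point on the crank's vertical axis, 93 mm above the bench, level with the middle of the handle; 38 mm from it
- crank_grip (a point): Middle of the crank's upright red handle sleeve, 20 mm in diameter, 72 to 114 mm above the bench, free to spin about its own axis; below it the steel crank arm (16 mm wide, top 71 mm above the bench)
- keeper (a joint): How far the yellow keeper bar is drawn back along the fixture's +x, m: crank angle x 0.015 / 2 pi. At 0 it covers the far 16 mm of both cassettes' tops, 3 mm above them; at 0.031 (crank at its stop) it stands 15 mm clear of them
- keeper_edge (a point): Middle of the keeper bar's near lower edge, 98 mm above the bench. The bar is 24 (x) x 242 (y) x 9 mm, its top 107 mm above the bench
- screwdriver: Screwdriver with a green handle, 150 mm long, lying on the near edge of the deck; bystander
- spare_board: Green circuit board 35 x 75 x 6 mm lying on the near edge of the deck; bystander
- multimeter: Yellow multimeter 150 x 75 x 34 mm on the bench; bystander
- screw_jar: Jar 60 mm in diameter, 70 mm high, on the bench; bystander
- mug: White mug 80 mm in diameter, 95 mm high, on the bench; bystander
- parts_tray: Grey divided tray 160 x 110 x 35 mm on the bench; bystander
- spray_can: Red can 60 mm in diameter, 170 mm high, on the bench; bystander
Mind the look-alikes: they are no part of the job. Leave any green look-alike of the orange alone. What is shaped like the blue but turquoise is not meant.

How it is judged (in metres and radians):
On the way, in this order (a step that is already met when the one before it is completed fails the run):
1. the crank is wound until the keeper bar is drawn back off the cassettes (28 mm or more) (value of joint keeper above 0.028 m), for 0.1 s.
2. both catches of the orange cassette are pinched in while it is still in its bay (value of joint each of orange_left, orange_right above 0.0035 m and z of orange in the frame of fixture below 0.035 m), for 0.05 s.
At the end, for the whole second after the job is handed in: The orange cassette is held by the fingers, both catches pressed in more than 3.5 mm, its foot more than 50 mm above the fixture's deck, tilted less than 0.2 rad, slower than 30 mm/s and not touching the fixture; the keeper is drawn back more than 26 mm; the blue cassette is seated (z of orange in the frame of fixture above 0.095 m and angle between orange's own z axis and vertical below 0.2 rad and value of joint each of orange_left, orange_right above 0.0035 m and contact force between orange and the fingers above 3 N and contact force between orange and fixture below 0.1 N and linear speed of orange below 0.03 m/s and value of joint keeper above 0.026 m and z of blue in the frame of fixture below 0.02 m); the arm keeps its last pose, push and grip.
It fails at once if the blue cassette is moved more than 10 mm (distance of blue from where it was at the start of the episode above 0.01 m).
It fails at once if a bystander is moved more than 30 mm (distance of any of screwdriver, spare_board, multimeter, screw_jar, mug, parts_tray, spray_can from where it was at the start of the episode above 0.03 m).
It also fails if it takes over 64 s, if anything falls off the work surface, if the arm or the gripper's body presses on something with over 40 N, if the wrist force passes 120 N, or if a joint passes its speed limit or range.

## Working session

There is one attempt and no reset: what is moved stays moved. The work goes in short steps, Python scripts to look and compute and a tool call to move; the robot and the scene stay as the last step left them, time stands still between calls to the robot, and variables do not carry over. Pictures are saved under pics/ and viewed, on a budget of 10 in all, crops included, one or two more only if the job needs it, and the job is handed in when it is done.

Besides the shell and the picture viewer there is one more tool, called after ">>>" by a JSON object that holds its "method" and its "body". step_arm: Moves the arm, as the interface text tells. Its arguments: {"type":"object","properties":{"moves":{"type":"array","items":{"type":"array","items":{"type":"array","items":{"type":"number"}}}},"newtons":{"type":"number"}},"required":["moves"]}

```bash
ls; mkdir -p pics; python3 - <<'E'
from station import sensors, vision, look_for, mark_of
import cv2, numpy as np
s=sensors.get_state();print(s['time'],s['ee_pos'],s['tcp_rot'],s['gripper_width'])
ims=[]
for c in ['scene','side']:
    p,d=vision.grab_frame(c);ims.append(p)
    for n in ['fixture','orange','orange_grip','blue','crank_hinge','crank_grip','keeper_edge']:
        for f in (mark_of,):
            print(c,n,[(round(r['score'],2),np.round(r['at']).tolist()) for r in f(c,n)[:3]])
    cv2.imwrite(f'pics/{c}0.png',p[:,:,::-1])
E
```

```text
pics
0.0 [5.74295318e+02 1.98645560e-02 2.30374964e+02] [[-9.24366452e-06  9.99997836e-01 -2.08032930e-03]
 [ 9.99999989e-01  9.55291716e-06  1.48645735e-04]
 [ 1.48665286e-04 -2.08032790e-03 -9.99997825e-01]] 85.50705355635635
scene fixture [(0.76, [541.0, 59.0, -1.0])]
scene orange [(0.79, [538.0, 177.0, 20.0]), (0.73, [385.0, 177.0, 1.0])]
scene orange_grip [(0.85, [381.0, 175.0, 59.0]), (0.59, [536.0, 180.0, 79.0])]
scene blue [(0.85, [688.0, 72.0, 1.0]), (0.59, [539.0, 71.0, 18.0]), (0.17, [534.0, 181.0, 77.0])]
scene crank_hinge [(0.98, [543.0, -93.0, 91.0]), (0.43, [538.0, 177.0, 19.0])]
scene crank_grip [(0.53, [547.0, -62.0, 94.0])]
scene keeper_edge [(0.92, [552.0, 131.0, 96.0])]
side fixture []
side orange [(0.9, [380.0, 175.0, 1.0]), (0.75, [541.0, 179.0, 19.0])]
side orange_grip [(0.94, [537.0, 175.0, 75.0]), (0.83, [382.0, 176.0, 61.0]), (0.28, [539.0, 178.0, 18.0])]
side blue [(0.93, [691.0, 72.0, -2.0]), (0.8, [538.0, 68.0, 14.0])]
side crank_hinge [(0.95, [542.0, -98.0, 96.0])]
side crank_grip [(0.5, [551.0, -60.0, 92.0])]
side keeper_edge [(0.96, [554.0, 130.0, 96.0])]
```

```bash
python3 - <<'E'
import cv2,numpy as np
a=cv2.imread('pics/scene0.png');b=cv2.imread('pics/side0.png')
cv2.imwrite('pics/both0.png',cv2.resize(np.vstack([a,b]),(400,600)) if 0 else cv2.resize(np.hstack([a,b]),(800,300)))
E
```

```text
(no output)
```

View pics/scene0.png

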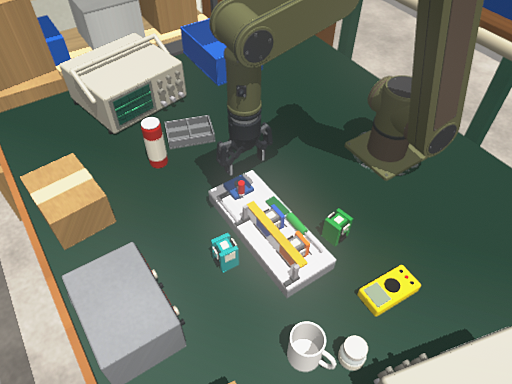

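View pics/side0.png

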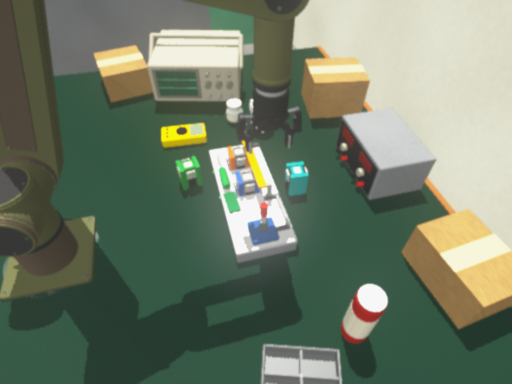

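Scene: red crank at about (240,185), and the orange cassette beyond the blue one in the bay row. The green and turquoise look-alikes stand loose on the bench. I'll approach the crank.

>>> {"method": "step_arm", "body": {"moves": [[[0,0,0,-0.1,-0.04,0,1],[0,0,0,-0.2,-0.08,0.0,1],[0,0,0,-0.2,-0.08,0.0,1],[0,0,0,-0.2,-0.08,0.0,1]]]}}

```text
time: 1.2
ee_pos: [551.0, -60.4, 231.4]
tcp_rot: [[0.002, 1.0, 0.0], [1.0, -0.002, 0.0], [0.0, 0.0, -1.0]]
contact_force: [0.7, -0.2, 0.1]
gripper_width: 85.4
```

```bash
cat > h.py <<'E'
from station import sensors, vision, look_for, mark_of
import cv2, numpy as np
def look(c,names,f=mark_of,save=None):
    s=sensors.get_state(); p,d=vision.grab_frame(c)
    print(round(s['time'],2),np.round(s['ee_pos'],1),np.round(s['contact_force'],1),round(s['gripper_width'],1))
    for n in names: print(c,n,[(round(r['score'],2),np.round(r['at'],1).tolist()) for r in f(c,n)[:3]])
    if save: cv2.imwrite(f'pics/{save}.png',p[:,:,::-1])
    ci=vision.camera_info(c); K=np.array(ci['camera_matrix'])
    if c=='wrist':
        T=np.eye(4);T[:3,:3]=s['tcp_rot'];T[:3,3]=s['ee_pos'];T=T@np.array(ci['tool_from_camera'])
    else: T=np.array(ci['world_from_camera'])
    v,u=np.mgrid[:384,:512]
    P=np.stack([(u-K[0,2])/K[0,0]*d,(v-K[1,2])/K[1,1]*d,d],-1)@T[:3,:3].T+T[:3,3]
    P[d==0]=np.nan
    return p,d,P
def red(p,P,zlo,zhi):
    h=cv2.cvtColor(p,cv2.COLOR_RGB2HSV)
    m=((h[...,0]<6)|(h[...,0]>172))&(h[...,1]>150)&(h[...,2]>70)&(P[...,2]>zlo)&(P[...,2]<zhi)
    return m
E
python3 - <<'E'
from h import *
for c in ['wrist','side','scene']:
    p,d,P=look(c,['crank_hinge','crank_grip','keeper_edge','orange_grip','blue','spray_can','fixture'],save='w1' if c=='wrist' else None)
    m=red(p,P,70,125)&(abs(P[...,0]-545)<60)&(abs(P[...,1]+95)<60); q=P[m]
    if len(q): print('red',len(q),q.min(0).round(1),q.max(0).round(1),np.median(q,0).round(1))
E
```

```text
1.2 [551.  -60.4 231.4] [ 0.7 -0.2  0.1] 85.4
wrist crank_hinge [(0.92, [544.1, -93.3, 93.0])]
wrist crank_grip [(0.97, [549.6, -62.6, 94.0])]
wrist keeper_edge []
wrist orange_grip []
wrist blue [(0.63, [535.0, 66.6, 15.3]), (0.63, [689.1, 74.3, -2.8])]
wrist spray_can []
wrist fixture []
red 579 [541.7 -67.7  74. ] [559.9 -48.7 116.5] [550.7 -55.  113.9]
1.6 [551.2 -59.5 231.2] [0.7 0.7 0.1] 85.3
side crank_hinge [(0.37, [479.1, 23.3, 46.2])]
side crank_grip [(0.54, [552.8, -59.4, 90.2])]
side keeper_edge []
side orange_grip [(0.69, [380.2, 173.4, 60.0]), (0.55, [538.0, 177.1, 73.9])]
side blue [(0.97, [690.3, 73.4, -2.6]), (0.79, [538.1, 69.4, 14.7])]
side spray_can [(0.91, [672.7, -378.7, -3.8])]
side fixture [(0.8, [541.4, 60.8, -2.1])]
red 16 [542.3 -70.3 111.2] [553.1 -60.1 115.1] [547.5 -64.8 113.3]
2.0 [551.  -60.  231.3] [-0.5  0.2 -0.7] 85.3
scene crank_hinge [(0.59, [541.8, -92.5, 92.2]), (0.2, [532.9, 180.6, 76.4])]
scene crank_grip [(0.59, [546.7, -62.3, 95.1])]
scene keeper_edge [(0.66, [553.9, 132.6, 96.3])]
scene orange_grip [(0.9, [532.7, 180.4, 75.3]), (0.85, [380.2, 174.7, 59.8])]
scene blue [(0.87, [690.5, 72.3, 2.0]), (0.74, [538.7, 71.1, 15.9]), (0.28, [678.0, -376.5, 0.2])]
scene spray_can [(0.85, [680.0, -376.9, 2.0]), (0.67, [534.2, 177.8, 74.6]), (0.49, [544.6, -65.5, 93.7])]
scene fixture [(0.96, [541.2, 58.9, 2.2]), (0.18, [556.2, 130.5, 97.9])]
red 42 [546.8 -64.9  75.8] [562.6 -49.5 116.4] [553.4 -54.7 111.8]
```

View pics/w1.png

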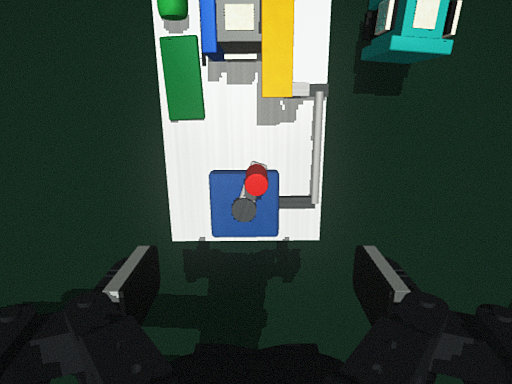

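The wrist view shows the hub at (244,210), the handle top at (256,184) and the gearbox outline; yaw is about 1°. I'll work out the handle and hub positions exactly.

```bash
python3 - <<'E'
from h import *
p,d,P=look('wrist',[])
m=red(p,P,111,120); q=P[m]; v,u=np.nonzero(m)
print(len(q),q.mean(0),((q.min(0)+q.max(0))/2),u.mean(),v.mean(),d[m].mean())
for (x,y) in [(244,210),(215,205),(272,205),(244,175),(244,232)]: print((x,y),P[y,x].round(1))
h=cv2.cvtColor(p,cv2.COLOR_RGB2HSV)
g=(h[...,0]>105)&(h[...,0]<125)&(h[...,1]>140)&(P[...,2]>57)&(P[...,2]<67)&(P[...,1]<-40)
q=P[g][:,:2].astype(np.float32);print('gearbox',cv2.minAreaRect(q))
# hub: dark grey cap
g=(h[...,1]<60)&(h[...,2]<110)&(P[...,2]>70)&(np.hypot(P[...,0]-543,P[...,1]+95)<16)
q=P[g];print('hub',len(q),q.mean(0),cv2.minEnclosingCircle(q[:,:2].astype(np.float32)))
E
```

```text
2.4 [551.  -60.1 231.3] [ 0.  -0.3  0.2] 85.2
418 [550.59188156 -57.84585514 114.23821458] [550.78616348 -58.55096675 113.66191843] 255.80382775119617 184.41866028708134 269.16983
(244, 210) [539.2 -94.1  74.4]
(215, 205) [509.8 -93.   62.6]
(272, 205) [566.8 -93.2  61.8]
(244, 175) [539.1 -62.3  62.2]
(244, 232) [ 538.5 -122.5   61.8]
gearbox ((539.0178833007812, -93.78504943847656), (68.33374786376953, 67.34095001220703), 0.4152470529079437)
hub 479 [539.03816603 -93.30726327  74.20861682] ((540.1416625976562, -92.33805084228516), 13.982118606567383)
```

>>> {"method": "step_arm", "body": {"moves": [[[0,0,0,0.007,-0.001,0.16,1],[0,0,0,0.007,-0.001,0.32,1],[0,0,0,0.007,-0.001,0.44,1],[0,0,0,0.007,-0.001,0.507,1],[0,0,0,0.007,-0.001,0.507,0.6],[0,0,0,0.007,-0.001,0.507,0.2],[0,0,0,0.007,-0.001,0.507,0.0],[0,0,0,0.007,-0.001,0.507,0]]], "newtons": 25}}

```text
time: 3.25
ee_pos: [552.2, -58.2, 80.9]
tcp_rot: [[0.0, 1.0, 0.004], [1.0, -0.0, -0.001], [-0.001, 0.004, -1.0]]
contact_force: [-1.9, -0.1, -0.2]
gripper_width: 28.8
```

>>> {"method": "step_arm", "body": {"moves": [[[0,0,0,0,0,0,0],[0,0,0,0,0,0,0],[0,0,0,0,0,0,0]]]}}

```text
time: 3.55
ee_pos: [551.8, -58.1, 80.7]
tcp_rot: [[-0.0, 1.0, 0.003], [1.0, 0.0, -0.001], [-0.001, 0.003, -1.0]]
contact_force: [0.2, 0.1, 5.8]
gripper_width: 19.4
```

```bash
cat > c.py <<'E'
# rows for an arc on crank circle: start angle, steps of dth, relative to commanded pose; tool x=world y, tool y=world x
import numpy as np,sys
a0,dth,n=map(float,sys.argv[1:4])
for k in range(1,int(n)+1):
    a=np.radians(a0+dth*k);b=np.radians(a0)
    print([round(v,3) for v in (38*(np.sin(a)-np.sin(b))/300,38*(np.cos(a)-np.cos(b))/300)])
E
python3 c.py 72 15 8;python3 c.py 192 18 8;python3 c.py 336 18 8; python3 - <<'E'
from station import sensors
s=sensors.get_state();print(s['ee_pos'],s['contact_force'],s['gripper_width'])
E
```

```text
[np.float64(0.006), np.float64(-0.033)]
[np.float64(0.003), np.float64(-0.065)]
[np.float64(-0.008), np.float64(-0.097)]
[np.float64(-0.026), np.float64(-0.124)]
[np.float64(-0.051), np.float64(-0.145)]
[np.float64(-0.081), np.float64(-0.16)]
[np.float64(-0.114), np.float64(-0.166)]
[np.float64(-0.147), np.float64(-0.163)]
[np.float64(-0.037), np.float64(0.014)]
[np.float64(-0.068), np.float64(0.039)]
[np.float64(-0.089), np.float64(0.072)]
[np.float64(-0.1), np.float64(0.111)]
[np.float64(-0.098), np.float64(0.15)]
[np.float64(-0.083), np.float64(0.187)]
[np.float64(-0.058), np.float64(0.218)]
[np.float64(-0.025), np.float64(0.24)]
[np.float64(0.038), np.float64(0.01)]
[np.float64(0.078), np.float64(0.008)]
[np.float64(0.115), np.float64(-0.006)]
[np.float64(0.146), np.float64(-0.031)]
[np.float64(0.167), np.float64(-0.064)]
[np.float64(0.177), np.float64(-0.102)]
[np.float64(0.175), np.float64(-0.142)]
[np.float64(0.161), np.float64(-0.179)]
[551.81565652 -58.12951297  80.74448548] [0.18961934 0.12741631 5.8305645 ] 19.352563870649988
```

>>> {"method": "step_arm", "body": {"moves": [[[0,0,0,0.006,-0.033,-0.004,0],[0,0,0,0.003,-0.065,-0.004,0],[0,0,0,-0.008,-0.097,-0.004,0],[0,0,0,-0.026,-0.124,-0.004,0],[0,0,0,-0.051,-0.145,-0.004,0],[0,0,0,-0.081,-0.16,-0.004,0],[0,0,0,-0.114,-0.166,-0.004,0],[0,0,0,-0.147,-0.163,-0.004,0]]]}}

```text
time: 4.35
ee_pos: [501.9, -102.8, 80.8]
tcp_rot: [[0.001, 1.0, 0.001], [1.0, -0.001, 0.0], [0.0, 0.001, -1.0]]
contact_force: [3.7, 2.8, 5.6]
gripper_width: 19.1
```

```bash
python3 - <<'E'
from h import *
for c in ['side','wrist']:
    p,d,P=look(c,['crank_grip','keeper_edge'])
E
```

```text
4.35 [ 501.9 -102.8   80.8] [3.7 2.8 5.6] 19.1
side crank_grip [(0.45, [502.3, -103.8, 93.1]), (0.45, [537.2, 175.3, 73.7])]
side keeper_edge [(0.7, [387.1, 397.6, 3.9])]
4.5 [ 502.3 -104.1   80.8] [ 1.3 -0.3  6.7] 19.2
wrist crank_grip [(0.64, [502.0, -111.7, 94.3])]
wrist keeper_edge []
```

>>> {"method": "step_arm", "body": {"moves": [[[0,0,0,-0.037,0.014,-0.004,0],[0,0,0,-0.068,0.039,-0.004,0],[0,0,0,-0.089,0.072,-0.004,0],[0,0,0,-0.1,0.111,-0.004,0],[0,0,0,-0.098,0.15,-0.004,0],[0,0,0,-0.083,0.187,-0.004,0],[0,0,0,-0.058,0.218,-0.004,0],[0,0,0,-0.025,0.24,-0.004,0]]]}}

```text
time: 5.45
ee_pos: [573.8, -109.5, 80.9]
tcp_rot: [[-0.0, 1.0, -0.002], [1.0, 0.0, -0.001], [-0.001, -0.002, -1.0]]
contact_force: [-4.5, -0.7, 0.3]
gripper_width: 19.3
```

>>> {"method": "step_arm", "body": {"moves": [[[0,0,0,0.038,0.01,0,0],[0,0,0,0.078,0.008,0,0],[0,0,0,0.115,-0.006,0,0],[0,0,0,0.146,-0.031,0,0],[0,0,0,0.167,-0.064,0,0],[0,0,0,0.177,-0.102,0,0],[0,0,0,0.175,-0.142,0,0],[0,0,0,0.161,-0.179,0,0]]]}}

```text
time: 6.25
ee_pos: [520.1, -60.9, 81.3]
tcp_rot: [[-0.0, 1.0, 0.002], [1.0, 0.0, 0.0], [0.0, 0.002, -1.0]]
contact_force: [5.3, -5.9, -15.9]
gripper_width: 18.9
```

```bash
python3 c.py 120 18 8|tr -d 'npfloat64.()' >/dev/null; for a in "120 18 8" "264 18 8" "408 18 8" "552 18 8"; do python3 c.py $a | sed 's/np.float64//g'|tr '\n' ' ';echo; done; python3 - <<'E'
from h import *
p,d,P=look('wrist',['crank_grip','crank_hinge'])
p,d,P=look('scene',['crank_grip','keeper_edge'])
E
```

```text
[(-0.025), (-0.031)] [(-0.058), (-0.052)] [(-0.096), (-0.063)] [(-0.136), (-0.061)] [(-0.173), (-0.046)] [(-0.204), (-0.021)] [(-0.225), (0.012)] [(-0.236), (0.05)] 
[(0.002), (0.04)] [(0.016), (0.077)] [(0.041), (0.107)] [(0.074), (0.129)] [(0.113), (0.139)] [(0.152), (0.137)] [(0.189), (0.123)] [(0.22), (0.098)] 
[(0.022), (-0.033)] [(0.032), (-0.072)] [(0.03), (-0.111)] [(0.016), (-0.148)] [(-0.009), (-0.179)] [(-0.043), (-0.2)] [(-0.081), (-0.211)] [(-0.12), (-0.209)] 
[(-0.037), (0.014)] [(-0.068), (0.039)] [(-0.089), (0.072)] [(-0.1), (0.111)] [(-0.098), (0.15)] [(-0.083), (0.187)] [(-0.058), (0.218)] [(-0.025), (0.24)] 
6.25 [520.1 -60.9  81.3] [  5.3  -5.9 -15.9] 18.9
wrist crank_grip []
wrist crank_hinge [(0.94, [542.7, -96.3, 93.4])]
6.4 [518.7 -61.8  81.2] [  0.6  -4.8 -11.8] 19.4
scene crank_grip [(0.46, [514.0, -69.5, 97.1]), (0.31, [534.9, 176.8, 72.4])]
scene keeper_edge [(0.69, [569.1, 132.9, 98.3])]
```

>>> {"method": "step_arm", "body": {"moves": [[[0,0,0,-0.025,-0.031,0.004,0],[0,0,0,-0.058,-0.052,0.004,0],[0,0,0,-0.096,-0.063,0.004,0],[0,0,0,-0.136,-0.061,0.004,0],[0,0,0,-0.173,-0.046,0.004,0],[0,0,0,-0.204,-0.021,0.004,0],[0,0,0,-0.225,0.012,0.004,0],[0,0,0,-0.236,0.05,0.004,0]]]}}

```text
time: 7.35
ee_pos: [535.1, -132.1, 80.7]
tcp_rot: [[0.001, 1.0, -0.002], [1.0, -0.001, 0.002], [0.002, -0.002, -1.0]]
contact_force: [-1.5, 9.3, 3.7]
gripper_width: 19.0
```

>>> {"method": "step_arm", "body": {"moves": [[[0,0,0,0.002,0.04,0,0],[0,0,0,0.016,0.077,0,0],[0,0,0,0.041,0.107,0,0],[0,0,0,0.074,0.129,0,0],[0,0,0,0.113,0.139,0,0],[0,0,0,0.152,0.137,0,0],[0,0,0,0.152,0.137,0,0]]]}}

```text
time: 8.05
ee_pos: [576.2, -85.7, 80.8]
tcp_rot: [[-0.001, 1.0, -0.0], [1.0, 0.001, -0.0], [-0.0, -0.0, -1.0]]
contact_force: [-2.2, 0.5, 4.6]
gripper_width: 19.1
```

```bash
python3 - <<'E'
from h import *
p,d,P=look('scene',['crank_grip','keeper_edge','orange_grip'])
p,d,P=look('side',['crank_grip','keeper_edge','orange_grip'])
E
```

```text
8.05 [576.2 -85.7  80.8] [-2.2  0.5  4.6] 19.1
scene crank_grip [(0.68, [573.4, -88.9, 95.6])]
scene keeper_edge [(0.9, [582.6, 131.6, 100.0])]
scene orange_grip [(0.58, [532.9, 178.9, 73.8]), (0.58, [381.4, 174.9, 57.6])]
8.25 [576.3 -86.1  80.8] [-1.9  1.6  4.9] 19.4
side crank_grip [(0.55, [577.1, -87.4, 91.1])]
side keeper_edge [(0.55, [383.6, 395.7, 2.3]), (0.52, [581.5, 130.3, 94.8])]
side orange_grip [(0.91, [537.1, 176.8, 77.0]), (0.76, [382.3, 177.8, 54.7])]
```

>>> {"method": "step_arm", "body": {"moves": [[[0,0,0,0.013,-0.003,0,0],[0,0,0,0.027,-0.009,0,0],[0,0,0,0.027,-0.009,0,0],[0,0,0,0.027,-0.009,0,0]]]}}

```text
time: 8.85
ee_pos: [573.6, -78.1, 80.8]
tcp_rot: [[-0.0, 1.0, 0.001], [1.0, 0.0, -0.0], [-0.0, 0.001, -1.0]]
contact_force: [-1.9, -1.3, 5.6]
gripper_width: 19.1
```

>>> {"method": "step_arm", "body": {"moves": [[[0,0,0,0,0,0,0.8],[0,0,0,0,0,0,0.8],[0,0,0,0,0,0,0.8],[0,0,0,0,0,-0.12,0.8],[0,0,0,0,0,-0.28,1],[0,0,0,0,0,-0.45,1],[0,0,0,0,0,-0.55,1],[0,0,0,0,0,-0.55,1]]]}}

```text
time: 9.65
ee_pos: [577.0, -78.9, 251.1]
tcp_rot: [[-0.0, 1.0, 0.011], [1.0, 0.0, -0.002], [-0.002, 0.011, -1.0]]
contact_force: [0.2, -0.1, 0.9]
gripper_width: 85.7
```

```bash
python3 - <<'E'
from h import *
p,d,P=look('scene',['crank_grip','keeper_edge','orange_grip','orange','blue','fixture'])
p,d,P=look('side',['crank_grip','keeper_edge','orange_grip'])
print(sensors.get_state()['joint_positions'])
E
```

```text
9.65 [577.  -78.9 251.1] [ 0.2 -0.1  0.9] 85.7
scene crank_grip [(0.43, [575.2, -84.6, 98.2])]
scene keeper_edge [(0.95, [579.7, 130.7, 97.4])]
scene orange_grip [(0.89, [533.3, 180.4, 73.8]), (0.82, [382.1, 173.1, 59.1])]
scene orange [(0.96, [539.3, 176.9, 17.6]), (0.73, [529.3, -439.3, -2.1]), (0.71, [382.6, 178.0, 2.0])]
scene blue [(0.71, [542.2, -92.5, 92.6]), (0.63, [687.1, 69.1, -2.6]), (0.45, [568.1, -84.2, 97.4])]
scene fixture [(0.86, [541.8, 55.9, 0.8])]
10.0 [572.5 -78.1 243.4] [0.2 0.3 0.6] 85.6
side crank_grip [(0.68, [573.1, -77.2, 94.6]), (0.2, [536.6, 67.5, 14.3])]
side keeper_edge [(0.62, [578.9, 134.4, 94.7])]
side orange_grip [(0.8, [536.4, 174.8, 76.4]), (0.72, [381.4, 177.3, 60.0])]
[-1.19591421e+01  1.73540183e+01  8.46585241e+01  5.34593049e-04
  7.80742415e+01 -1.19574854e+01]
```

>>> {"method": "step_arm", "body": {"moves": [[[0,0,-0.19,0.15,-0.02,0,1],[0,0,-0.38,0.3,-0.04,0,1],[0,0,-0.57,0.45,-0.06,0,1],[0,0,-0.76,0.6,-0.08,0,1],[0,0,-0.95,0.75,-0.1,0.0,1],[0,0,-1,0.853,-0.118,0.0,1],[0,0,-1,0.853,-0.118,0.0,1]]]}}

```text
time: 10.9
ee_pos: [537.2, 181.5, 245.2]
tcp_rot: [[-0.711, 0.703, -0.0], [0.703, 0.711, 0.002], [0.002, 0.001, -1.0]]
contact_force: [-0.0, -0.8, 0.3]
gripper_width: 85.0
```

>>> {"method": "step_arm", "body": {"moves": [[[0,0,-0.19,0,0,0,1],[0,0,-0.38,0,0,0,1],[0,0,-0.57,0,0,0,1],[0,0,-0.76,0,0,0,1],[0,0,-0.95,0,0,0.0,1],[0,0,-1,0,0,0.0,1],[0,0,-1,0,0,0.0,1]]]}}

```text
time: 11.6
ee_pos: [538.3, 176.5, 245.2]
tcp_rot: [[-1.0, 0.001, -0.0], [0.001, 1.0, -0.001], [0.0, -0.001, -1.0]]
contact_force: [0.1, 0.8, -0.1]
gripper_width: 85.4
```

```bash
python3 - <<'E'
from h import *
p,d,P=look('wrist',['orange_grip','orange','keeper_edge'],save='w2')
print(sensors.get_state()['tcp_rot'].round(3))
h=cv2.cvtColor(p,cv2.COLOR_RGB2HSV)
g=(h[...,0]>6)&(h[...,0]<18)&(h[...,1]>150)&(P[...,2]>88)&(P[...,2]<102)
q=P[g][:,:2].astype(np.float32);print('orange top',len(q),cv2.minAreaRect(q),np.median(P[g],0))
w=(h[...,1]<60)&(h[...,2]>150)&(P[...,2]>80)&(P[...,2]<93)&(np.hypot(P[...,0]-537,P[...,1]-178)<45)
for s in (1,-1):
    q=P[w&(s*(P[...,1]-178)>20)]
    if len(q): print('catch',s,len(q),q.min(0),q.max(0),np.median(q,0))
y=(h[...,0]>20)&(h[...,0]<32)&(h[...,1]>150)&(P[...,2]>100)&(P[...,2]<112)
if y.any():print('keeper',cv2.minAreaRect(P[y][:,:2].astype(np.float32)))
E
```

```text
11.6 [538.3 176.5 245.2] [ 0.1  0.8 -0.1] 85.4
wrist orange_grip [(0.96, [538.1, 178.5, 76.9]), (0.71, [581.0, 133.5, 94.3])]
wrist orange [(0.92, [539.6, 178.3, 14.7]), (0.88, [383.1, 177.3, -1.4])]
wrist keeper_edge [(0.82, [581.9, 133.0, 99.0])]
[[-1.     0.001 -0.   ]
 [ 0.001  1.    -0.   ]
 [ 0.    -0.    -1.   ]]
orange top 1449 ((536.9827880859375, 180.37684631347656), (59.920894622802734, 50.77011489868164), 0.3986436426639557) [518.118889   180.48837751  95.31681508]
catch 1 100 [524.17934653 206.1831123   82.41694404] [549.41854972 209.62547089  88.99694387] [535.42069451 207.93757383  87.37105117]
catch -1 75 [525.20089459 151.00703303  84.87865562] [555.97503546 155.15523571  92.9608867 ] [542.64571331 153.16986871  87.57424273]
keeper ((594.3267211914062, 131.6126251220703), (24.6536808013916, 241.66714477539062), 0.3597131371498108)
```

View pics/w2.png

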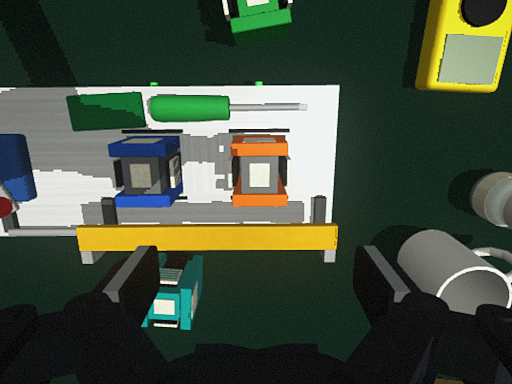

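Orange's top is centred at about (537,180) from the wrist depth. The keeper's near edge is at x≈582, 15 mm clear of the cassette. I'm descending.

>>> {"method": "step_arm", "body": {"moves": [[[0,0,0,0.004,0.011,0.15,1],[0,0,0,0.004,0.011,0.3,1],[0,0,0,0.004,0.011,0.45,1],[0,0,0,0.004,0.011,0.45,1],[0,0,0,0.004,0.011,0.45,1],[0,0,0,0.004,0.011,0.45,1]]]}}

```text
time: 12.4
ee_pos: [539.0, 181.4, 112.8]
tcp_rot: [[-1.0, 0.0, 0.004], [0.0, 1.0, 0.001], [-0.004, 0.001, -1.0]]
contact_force: [0.5, 1.6, 0.8]
gripper_width: 85.3
```

```bash
python3 - <<'E'
from h import *
p,d,P=look('wrist',['orange_grip','orange'])
s=sensors.get_state();print(s['ee_pos'])
h=cv2.cvtColor(p,cv2.COLOR_RGB2HSV)
g=(h[...,0]>6)&(h[...,0]<18)&(h[...,1]>150)&(P[...,2]>88)&(P[...,2]<102)
q=P[g][:,:2].astype(np.float32);print('orange top',len(q),cv2.minAreaRect(q))
p,d,P=look('side',['orange_grip'])
E
```

```text
12.4 [539.  181.4 112.8] [0.5 1.6 0.8] 85.3
wrist orange_grip [(0.59, [536.9, 178.9, 76.0])]
wrist orange [(0.6, [537.3, 180.7, 13.8]), (0.34, [477.4, 26.8, 46.0])]
[538.77384841 181.33836797 112.92668573]
orange top 4575 ((545.056884765625, 137.35958862304688), (75.38201141357422, 138.9045867919922), 0.9667884111404419)
12.55 [538.8 181.3 112.9] [-0.2  0.3 -0.5] 85.7
side orange_grip [(0.96, [537.6, 174.5, 75.5]), (0.93, [380.9, 177.2, 60.0])]
```

>>> {"method": "step_arm", "body": {"moves": [[[0,0,0,0.004,-0.004,0.08,1],[0,0,0,0.004,-0.004,0.15,1],[0,0,0,0.004,-0.004,0.19,1],[0,0,0,0.004,-0.004,0.19,1],[0,0,0,0.004,-0.004,0.19,0.78],[0,0,0,0.004,-0.004,0.19,0.74],[0,0,0,0.004,-0.004,0.19,0.72],[0,0,0,0.004,-0.004,0.19,0.72]]], "newtons": 30}}

```text
time: 13.45
ee_pos: [536.2, 179.8, 54.2]
tcp_rot: [[-1.0, -0.0, 0.001], [-0.0, 1.0, 0.0], [-0.001, 0.0, -1.0]]
contact_force: [0.7, -0.7, -0.5]
gripper_width: 61.4
```

```bash
python3 - <<'E'
from h import *
p,d,P=look('wrist',['orange_grip'],save='w3')
E
```

```text
13.45 [536.2 179.8  54.2] [ 0.7 -0.7 -0.5] 61.4
wrist orange_grip [(0.93, [537.9, 179.3, 77.8])]
```

View pics/w3.png

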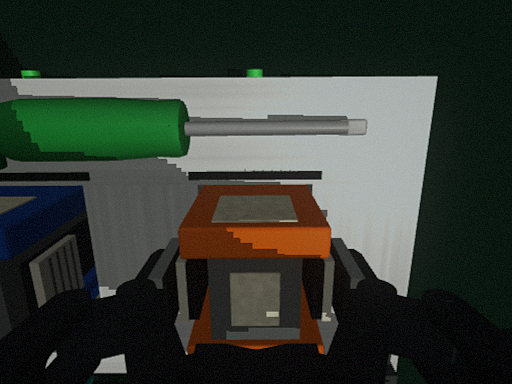

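The fingers straddle both white catches at (185,300) and (328,295), with equal gaps. Next I squeeze.

>>> {"method": "step_arm", "body": {"moves": [[[0,0,0,0,0,0,0.5],[0,0,0,0,0,0,0.5],[0,0,0,0,0,0,0.3],[0,0,0,0,0,0,0.3],[0,0,0,0,0,0,0.3],[0,0,0,0,0,0,0.3]]], "newtons": 40}}

```text
time: 14.15
ee_pos: [536.1, 179.5, 55.0]
tcp_rot: [[-1.0, -0.0, 0.002], [-0.0, 1.0, -0.0], [-0.002, -0.0, -1.0]]
contact_force: [-1.6, -1.7, 10.6]
gripper_width: 45.3
```

Width reads 45.3, less than the expected 49, so I'll lift slightly and check before going on.

>>> {"method": "step_arm", "body": {"moves": [[[0,0,0,0,0,0,0.3],[0,0,0,0,0,0,0.3],[0,0,0,0,0,-0.01,0.3],[0,0,0,0,0,-0.025,0.3],[0,0,0,0,0,-0.04,0.3],[0,0,0,0,0,-0.04,0.3]]]}}

```text
time: 14.75
ee_pos: [536.0, 179.8, 65.8]
tcp_rot: [[-1.0, -0.0, 0.001], [-0.0, 1.0, 0.0], [-0.001, 0.0, -1.0]]
contact_force: [0.4, -0.3, -2.2]
gripper_width: 45.6
```

```bash
python3 - <<'E'
from h import *
p,d,P=look('wrist',['orange_grip','orange'],save='w4')
look('side',['orange_grip','orange']);look('scene',['orange_grip','orange'])
E
```

```text
14.75 [536.  179.8  65.8] [ 0.4 -0.3 -2.2] 45.6
wrist orange_grip [(0.66, [537.9, 177.8, 85.3]), (0.61, [540.7, 177.5, 26.9])]
wrist orange [(0.93, [540.1, 178.8, 25.7]), (0.49, [478.4, 149.7, 44.0])]
14.9 [535.6 179.7  65.2] [-0.3  0.  -1.8] 45.2
side orange_grip [(0.71, [379.8, 174.2, 60.6]), (0.68, [537.5, 176.8, 85.9]), (0.4, [540.5, 58.2, 0.3])]
side orange [(0.65, [536.4, 177.0, 26.8]), (0.59, [379.5, 175.1, -0.9])]
15.05 [535.5 179.6  65.1] [ 0.6  0.6 -2.2] 44.9
scene orange_grip [(0.74, [383.6, 172.8, 58.4]), (0.54, [530.4, 182.8, 85.0]), (0.41, [584.2, 465.5, -0.5])]
scene orange [(0.76, [381.5, 177.9, 0.6]), (0.71, [538.4, 177.1, 28.8])]
```

View pics/w4.png

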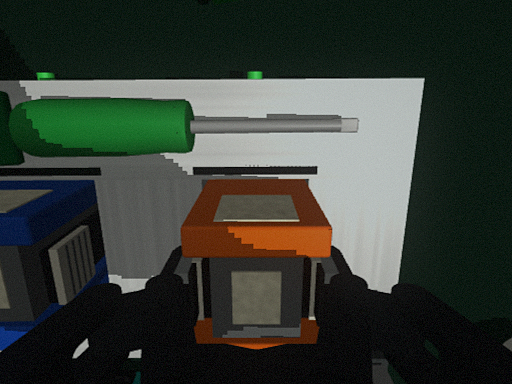

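The cassette follows the tool (foot up about 11 mm, load about 2.2 N) and the catches are in. I'll lift another ~99 mm.

>>> {"method": "step_arm", "body": {"moves": [[[0,0,0,0,0,-0.03,0.3],[0,0,0,0,0,-0.07,0.3],[0,0,0,0,0,-0.12,0.3],[0,0,0,0,0,-0.17,0.3],[0,0,0,0,0,-0.22,0.3],[0,0,0,0,0,-0.27,0.3],[0,0,0,0,0,-0.31,0.3],[0,0,0,0,0,-0.33,0.3]]]}}

```text
time: 16.0
ee_pos: [536.5, 179.9, 166.5]
tcp_rot: [[-1.0, -0.0, 0.003], [0.0, 1.0, 0.001], [-0.003, 0.001, -1.0]]
contact_force: [0.1, -0.5, -1.8]
gripper_width: 45.1
```

>>> {"method": "step_arm", "body": {"moves": [[[0,0,0,0,0,0,0.3],[0,0,0,0,0,0,0.3],[0,0,0,0,0,0,0.3],[0,0,0,0,0,0,0.3],[0,0,0,0,0,0,0.3],[0,0,0,0,0,0,0.3]]]}}

```text
time: 16.6
ee_pos: [535.5, 179.6, 164.0]
tcp_rot: [[-1.0, 0.0, -0.001], [0.0, 1.0, -0.0], [0.001, -0.0, -1.0]]
contact_force: [-0.2, -0.7, -3.1]
gripper_width: 44.8
```

```bash
python3 - <<'E'
from h import *
p,d,P=look('side',['orange_grip','orange','blue','keeper_edge'],save='s5')
p2,d,P=look('scene',['orange_grip','orange','blue','keeper_edge'])
cv2.imwrite('pics/final.png',np.hstack([cv2.resize(p[90:270,130:340],(400,343)),cv2.resize(p2[130:310,180:390],(400,343))])[:,:,::-1])
E
```

```text
16.6 [535.5 179.6 164. ] [-0.2 -0.7 -3.1] 44.8
side orange_grip [(0.86, [383.8, 175.7, 58.8]), (0.57, [536.7, 176.6, 181.8])]
side orange [(0.98, [380.5, 175.1, -4.2]), (0.96, [537.7, 179.1, 124.7])]
side blue [(0.88, [688.7, 72.5, -3.7]), (0.85, [539.1, 70.7, 17.2])]
side keeper_edge [(0.59, [579.6, 133.6, 97.0])]
16.85 [535.7 179.7 164.3] [-0.3 -0.4 -1.7] 45.0
scene orange_grip [(0.85, [381.6, 175.9, 60.7]), (0.58, [534.2, 178.3, 185.0]), (0.21, [587.6, 464.2, 0.3])]
scene orange [(0.76, [386.5, 179.2, 2.6]), (0.63, [538.3, 177.6, 128.3])]
scene blue [(0.77, [690.8, 72.2, 0.0]), (0.68, [539.1, 71.0, 16.3])]
scene keeper_edge [(0.61, [579.6, 129.3, 98.1])]
```

View pics/final.png

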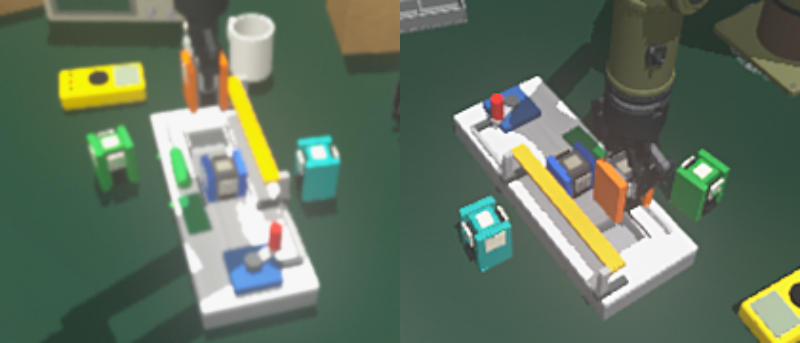

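Both views show the orange cassette held upright above its empty bay (left half at about (205,80), right half at about (620,190)). Blue is seated, the keeper is drawn back and the bystanders are undisturbed.

```bash
python3 -c "
from station import job; print(job.close_job())"
```

```text
the job is handed in; nothing more can be done
None
```

I wound the crank anticlockwise about 670° to its stop. I then pinched both catches of the orange cassette and lifted it straight up, and handed the job in at about 17 s with the cassette still held. No verdict is reported.

**Last checks**
- **Orange cassette:** upright and still, with its foot 125–128 mm above the bench, about 8 cm above the deck. The load was about 2–3 N, so it hangs free of the fixture.
- **Keeper bar:** its near edge stands about 15 mm clear of the cassettes. From the crank angle it is drawn back about 31 mm.
- **Blue cassette:** still seated, with its foot at 16–17 mm.
- **Other things on the bench:** those in the last pictures looked undisturbed. I did not measure their positions again.

**Disagreements**
- The gripper reads 45 mm, not the 49 mm expected with both catches pressed. It also read about 1 mm low on the crank handle. I put this down to finger or pad flex, because the barbs released cleanly. I could not read the catch travel directly.
- The sideways position of the cassette differed by about 3–5 mm between the networks and the wrist depth. The grip still came out centred.

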